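Loaded canister to the balance, empty one to the tray

ROBOT

A 7-joint arm with a two-finger parallel gripper is mounted at the origin on the work surface. World frame = base frame: x ahead of the robot, y to its left, z up, the work surface at z = 0. Lengths are in m, angles in rad, forces in N, time in s.
With the tool pointing down it reaches from about 0.35 to 0.9 m from the base axis. Payload 8.1 kg.
Tool frame: the origin (TCP) lies at the very end of the fingers, on their centre line; the grasp point (between the pads) lies 19 mm behind it (grasp_offset is the distance from the TCP to the grasp point, in m); z points along the fingers, y is the line along which they close (so a half turn about z gives the same grasp; the last joint's range is limited). The gripper opens to 92 mm and grips with 3 to 60 N. Pads are 19 mm wide; open, the fingers measure 130 mm over their backs; the gripper's body (75 mm by 190 mm) begins 47 mm behind the grasp point.
Start: joints at [1.186, 0.434, 0.025, 1.573, -0.012, 1.134, -0.075], TCP at [0.174, -0.6, 0.227] pointing down, gripper open.
Joint ranges: [-2.62, 2.62], [-0.44, 2.09], [-1.27, 1.32], [0.08, 2.57], [-1.32, 4.46], [0.12, 2], [-2.74, 2.74]. Speed limits (rad/s): [2.22, 2.22, 3.01, 3.01, 3.14, 3.14, 3.14].

INTERFACE

Orientations are given as a rotation vector (axis times angle).
In Python, from cell import observe, get_image, camera_params, sign_off, silhouettes, grasp_offset gives the robot as it stands. The module is installed in compiled form; this text tells all that it offers.
- The arm moves only by the tool jog_arm, never from a script. Its argument "motion" is a list that holds one entry, the list of rows, each a list of 7 numbers: the shift along the tool's x, y, z in m, then the turn, a rotation vector about the tool's x, y, z in rad, then the closure, from -1 (fully open) to 1 (shut), so that 0 is half open. In form: [[[dx, dy, dz, wx, wy, wz, hand], ...]]. A call has 1 to 10 rows; each row is the pose to reach, as a shift and turn from the pose commanded when the call began, along the tool's axes at that moment; what a row does not reach only later rows make up. A row lasts 1/12 s, in which the tool goes at most 41.7 mm and 7.16 degrees, less where a joint would pass 70% of its speed; a pose out of reach is approached as far as the arm can. A call with a gripper value outside its range is refused whole. The fingers move at their own pace and stop on an object; "force" is the grip in N (left out, the last holds). Time passes only in rows, so rows that repeat a pose let the fingers close. It gives the time, the measured TCP pose, the force, the opening and the grip force at its end, in the units of the state.
- observe(): the state, without advancing time (a new reading comes with each control period).
- get_image(name): name is "side" or "top" or "wrist"; returns the picture (480x640x3 uint8, red, green, blue); there is no depth.
- camera_params(name): a dict with "vertical_fov" (degrees; the focal length in pixels is half the picture's height over the tangent of half this angle, whatever the lens; pixels are square), "cx", "cy" (the principal point, pixels), "dist_coeffs" ([k1, k2, p1, p2, k3] as OpenCV has them; the pictures are not rectified), "T" (4x4, takes a point from camera to world coordinates). Camera axes: x right, y down, z forward; pixel columns grow to the right and rows downward; lengths in m; the calibration is good to about 2 mm. A picture is of the moment at which its call begins: read the wrist's pose just before it. camera_params takes no time and is no camera call; for the wrist camera it gives the pose at the moment of the call.
- sign_off(): hands the job in; it is judged then, once.
Trained networks look in the newest picture that a camera, given by its name, has taken for a name from the list of things; names that differ only in an ending like _2 or _b are one class to them, and where a whole thing is asked for, a point or a joint stands for the part that bears it (a point fixed in the world has none). Each returns a list of dicts, best first, with "p" (0 to 1); they miss things now and then, are a little off and sometimes report something else, mostly with a low value. They report only what shows in the picture. A call takes as long as a camera call. They do not tell look-alikes from the thing itself.
- silhouettes(query, camera): "mask" (480x640 bool, what is visible of it) and "pixel" ([column, row] in pixels, amid what is visible of it).
The state is a dict: "clock": time; "joints": joint angles; "dq": joint speeds; "joint_efforts": joint torques, N m; "position": TCP position; "ee_rot": TCP orientation; "force": force on the tool from outside, world axes, zero at the start; "ft_torque": the same for the moment, N m; "width": opening from 0.0 (shut) to 1.0 (fully open); "gripper_force": force on a finger pad.
Only numpy, scipy, OpenCV 4.12 (cv2) and the standard library are available. Lean on these libraries where they do the work, as an engineer would, in place of code of your own. Each camera call takes 0.05 s, during which the arm holds its last target. There are 200 camera calls.

TASK

One of the two identical white canisters on the bench holds a metal sample, the other only its foam insert; only their weight in the grip tells which is which. Stand the heavy canister upright in the middle of the balance's pan for weighing in, and stand the light one upright in the empty grey tray.

Things in the scene. Friction and masses are not known exactly. Their poses are not given: they have to be found in the camera images.
- canister_a_centre (a point): one of two identical closed round canisters, white with a grey screw cap, 50 mm in diameter, 84 mm high, upright on the bench. This point is its centre, 42 mm above its underside; z points up along it. Only weight tells them apart: one of the two (either, by chance) holds a metal sample and weighs 0.5 to 0.75 kg in all, the other a foam insert, about 0.12 kg.
- canister_b_centre (a point): the other of the two identical closed round canisters, white with a grey screw cap, 50 mm in diameter, 84 mm high, upright on the bench. This point is its centre, 42 mm above its underside; z points up along it. Only weight tells them apart: one of the two (either, by chance) holds a metal sample and weighs 0.5 to 0.75 kg in all, the other a foam insert, about 0.12 kg.
- pan_centre (a point): centre of the upper face of the balance's round flat steel pan: 130 mm in diameter, fixed, level, 86 mm above the bench. The balance is a white box 250 mm (x) by 200 mm (y), 66 mm high beside the pan; its middle lies 20 mm from the pan's centre along -x of this frame, its dark display at the -x edge. z points up. It stands left or right of the canisters.
- tray_in (a point): centre of the inner floor of a grey open plastic tray, fixed to the bench on the other side of the canisters from the balance: 180 by 180 mm outside, walls 5 mm thick and 35 mm high from the bench; the floor lies 5 mm above the bench. x and y run along its walls, z up.
Things that resemble listed ones, but are neither listed nor needed, are in the scene too. What is shaped like the part that bears canister_a_centre but red is not meant. Leave any pink look-alike of the part that bears canister_b_centre alone.

How it is judged:
By the outcome, as a careful person would: the job done as asked, in the order asked, and still so for the second after the job is handed in, with the robot touching nothing.
It also fails if it takes over 64 s, if anything falls off the work surface, if the arm or the gripper's body presses on something with over 40 N, if the wrist force passes 120 N, or if a joint passes its speed limit or range.

## Working session

There is one attempt and no reset: what is moved stays moved. The work goes in short steps, Python scripts to look and compute and a tool call to move; the robot and the scene stay as the last step left them, time stands still between calls to the robot, and variables do not carry over. Pictures are saved under pics/ and viewed, at most 10 in all, crops included, and the job is handed in when it is done.

Besides the shell and the picture viewer there is one more tool, called by a JSON object that holds its "fn" and its "kwargs". jog_arm: Moves the arm, as the interface text tells. Its arguments: {"type":"object","properties":{"motion":{"type":"array"},"force":{"type":"number"}},"required":["motion"]}

```bash
mkdir -p pics; python3 - <<'E'
from cell import *
import cv2, numpy as np
s=observe(); print({k:np.round(v,3).tolist() for k,v in s.items()}, grasp_offset)
ims=[]
for n in ("top","side"):
    im=get_image(n); cv2.imwrite(f"pics/{n}0.png",im[...,::-1])
    p=camera_params(n); print(n,p["vertical_fov"],p["cx"],p["cy"],p["dist_coeffs"],np.round(p["T"],3).tolist())
    for q in ("canister_a_centre","pan_centre","tray_in"):
        for r in silhouettes(q,n): print(n,q,round(r["p"],2),np.round(r["pixel"]),r["mask"].sum())
E
```

```text
{'clock': 0.0, 'joints': [1.186, 0.435, 0.025, 1.574, -0.012, 1.134, -0.075], 'dq': [0.0, -0.0, 0.0, -0.001, 0.002, 0.001, 0.001], 'joint_efforts': [0.001, -66.786, 0.985, -31.446, -0.061, 0.043, 0.0], 'position': [0.174, -0.6, 0.226], 'ee_rot': [-3.109, -0.441, 0.001], 'force': [0.71, -0.077, 0.319], 'ft_torque': [0.021, 0.063, -0.024], 'gripper_force': 0.0, 'width': 1.001} 0.0188
top 53.01831068623355 325.4888032832332 236.83293489639138 [-0.00407972  0.          0.          0.          0.        ] [[0.028, -0.992, 0.125, 0.478], [-0.999, -0.03, -0.015, 0.009], [0.018, -0.124, -0.992, 0.838], [0.0, 0.0, 0.0, 1.0]]
top canister_a_centre 0.81 [371. 315.] 886
top canister_a_centre 0.56 [310. 311.] 805
top pan_centre 0.77 [130. 264.] 20565
top tray_in 0.95 [499. 300.] 12104
side 43.959319583232386 327.460366208845 224.87642578501746 [-0.15338869  0.          0.          0.          0.        ] [[-0.969, -0.18, 0.17, 0.38], [-0.247, 0.747, -0.617, 0.623], [-0.016, -0.64, -0.768, 0.876], [0.0, 0.0, 0.0, 1.0]]
side canister_a_centre 0.67 [395. 224.] 1084
side canister_a_centre 0.59 [381. 262.] 1292
side canister_a_centre 0.36 [317. 268.] 1371
side pan_centre 0.65 [288. 417.] 22745
side tray_in 0.85 [396. 154.] 6392
```

View pics/top0.png

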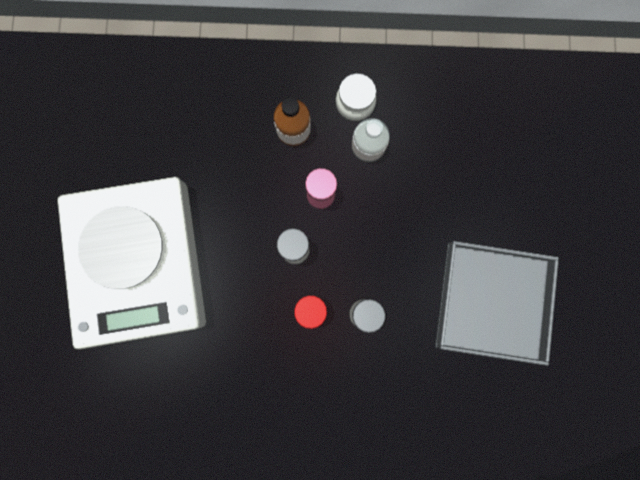

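View pics/side0.png

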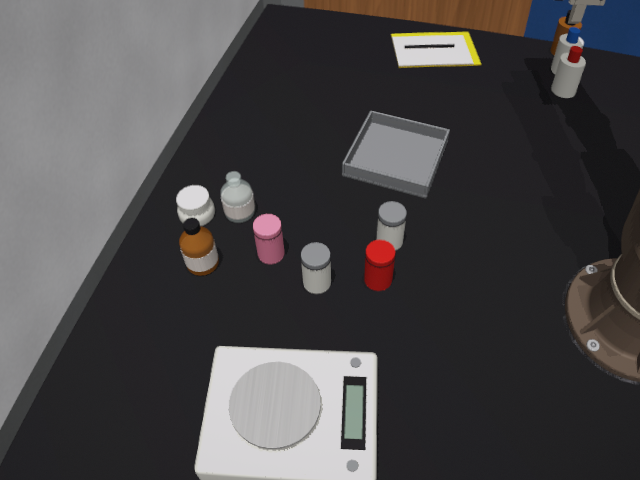

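The canisters (white with a grey cap) are at top-view pixels (293,245) and (369,316), and at side-view pixels (316,268) and (392,226). These could be mistaken for them:
- the red one at (310,312)
- the pink one at (321,188)
- the white jar at (356,95)
- the clear bottle at (370,138)

The pan is at (120,248) and the tray at (498,302).

```bash
cat > h.py <<'E'
import numpy as np, cv2
from cell import *
def K(p):
    f=240/np.tan(np.radians(p["vertical_fov"])/2); return np.array([[f,0,p["cx"]],[0,f,p["cy"]],[0,0,1.]])
def ray(p,px,z):
    n=cv2.undistortPoints(np.array([[px]],float),K(p),np.array(p["dist_coeffs"]))[0,0]
    T=np.array(p["T"]); d=T[:3,:3]@[n[0],n[1],1]; o=T[:3,3]; return o+d*(z-o[2])/d[2]
def proj(p,P):
    Ti=np.linalg.inv(p["T"]); r=cv2.Rodrigues(Ti[:3,:3])[0]
    return cv2.projectPoints(np.array(P,float).reshape(-1,3),r,Ti[:3,3],K(p),np.array(p["dist_coeffs"]))[0][:,0]
def circ(c,r): 
    a=np.linspace(0,2*np.pi,60); return np.c_[c[0]+r*np.cos(a),c[1]+r*np.sin(a),0*a+c[2]]
E
python3 - <<'E'
from h import *
top=cv2.imread("pics/top0.png"); side=cv2.imread("pics/side0.png"); pt=camera_params("top"); ps=camera_params("side")
out=top.copy()
for nm,a,b,z,r in (("A",(369,316),(392,215),.084,.025),("B",(293,244),(316,255),.084,.025),("red",(310.5,312),(380,253),.084,.025),("pink",(321,184),(267,227),.084,.025),("pan",(120.5,248),(275.5,405),.086,.065)):
    P=ray(pt,a,z); print(nm,P.round(4),ray(ps,b,z).round(4))
    for im,p in((out,pt),(side,ps)): cv2.polylines(im,[np.round(proj(p,circ(P,r))).astype(int)],True,(0,255,0))
c=[ray(pt,q,.035) for q in ((454,243),(557,257),(548,363),(438,348))]
print("tray",np.round(c,3).tolist(),np.mean(c,0).round(4))
cc=[ray(ps,q,.035) for q in ((373,115),(449,128),(427,184),(345,156))]
print("tray side",np.round(cc,3).tolist(),np.mean(cc,0).round(4))
p=proj(pt,c).round().astype(int);cv2.polylines(out,[p],True,(0,255,0))
cv2.polylines(side,[proj(ps,c).round().astype(int)],True,(0,255,0))
a=cv2.resize(out[170:380,50:410],(800,467)); b=side[100:460,180:460]
cv2.imwrite("pics/o1.png",a); cv2.imwrite("pics/o2.png",cv2.resize(b,None,fx=1.6,fy=1.6))
E
```

```text
A [ 0.4511 -0.0728  0.084 ] [ 0.45   -0.0619  0.084 ]
B [0.5598 0.0488 0.084 ] [0.5571 0.0543 0.084 ]
red [0.4548 0.018  0.084 ] [0.4544 0.0252 0.084 ]
pink [0.6577 0.0076 0.084 ] [0.6555 0.0158 0.084 ]
pan [0.5453 0.3171 0.086 ] [0.5439 0.3234 0.086 ]
tray [[0.575, -0.22, 0.035], [0.556, -0.395, 0.035], [0.381, -0.374, 0.035], [0.401, -0.192, 0.035]] [ 0.4781 -0.2952  0.035 ]
tray side [[0.546, -0.379, 0.035], [0.379, -0.376, 0.035], [0.402, -0.199, 0.035], [0.576, -0.239, 0.035]] [ 0.4756 -0.2983  0.035 ]
```

View pics/o1.png

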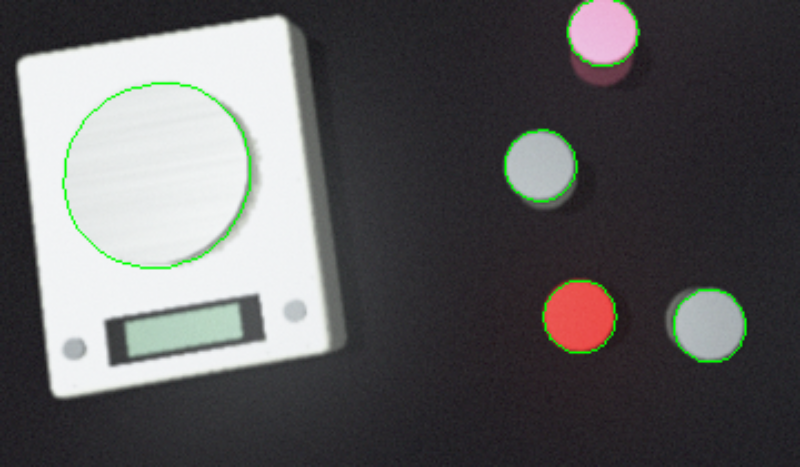

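View pics/o2.png

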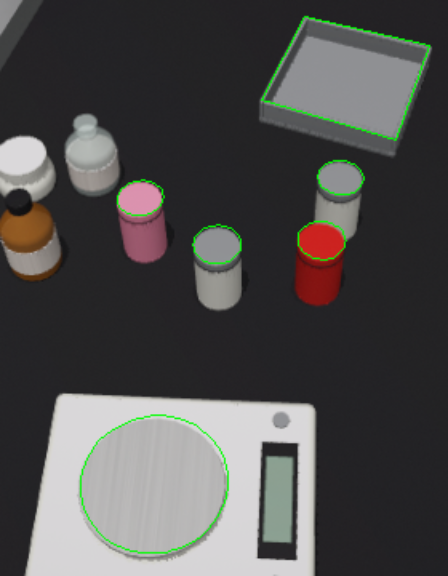

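The overlays fit in both views. A is at about (0.450,-0.070), B at (0.559,0.051), the pan at (0.545,0.319) and the tray at (0.477,-0.296). The red and pink look-alikes are clearly separate. Next I hover near A and check with the wrist camera.

```bash
cat >> h.py <<'E'
from scipy.spatial.transform import Rotation as Ro
def go(x,y,z,yaw):  # yaw: world heading of tool y (deg)
    s=observe(); R=Ro.from_rotvec(s["ee_rot"]).as_matrix(); d=np.array([x,y,z])-s["position"]
    t=np.radians(yaw); Y=np.array([np.cos(t),np.sin(t),0]); Z=np.array([0,0,-1.]); G=np.c_[np.cross(Y,Z),Y,Z]
    print("t",round(s["clock"],2),"pos",np.round(s["position"],4),"F",np.round(s["force"],2),"w",round(s["width"],3),"gf",round(s["gripper_force"],1))
    print("shift",np.round(R.T@d,4),"turn",Ro.from_matrix(R.T@G).as_rotvec().round(4), "j",np.round(s["joints"],2))
E
python3 -c "
from h import *
go(.45,-.071,.2,-40)"
```

```text
t 0.4 pos [ 0.1737 -0.6003  0.2266] F [ 0.39  0.72 -0.86] w 0.996 gf 0.0
shift [ 0.4125 -0.4316  0.0267] turn [-2.000e-04 -0.000e+00 -5.909e-01] j [ 1.19  0.43  0.02  1.57 -0.01  1.13 -0.08]
```

{"fn": "jog_arm", "kwargs": {"motion": [[[0.22, -0.23, 0, 0, 0, -0.3, -1], [0.412, -0.432, 0.02, 0, 0, -0.59, -1], [0.412, -0.432, 0.02, 0, 0, -0.59, -1], [0.412, -0.432, 0.02, 0, 0, -0.59, -1], [0.412, -0.432, 0.02, 0, 0, -0.59, -1], [0.412, -0.432, 0.02, 0, 0, -0.59, -1], [0.412, -0.432, 0.02, 0, 0, -0.59, -1], [0.412, -0.432, 0.02, 0, 0, -0.59, -1], [0.412, -0.432, 0.02, 0, 0, -0.59, -1], [0.412, -0.432, 0.02, 0, 0, -0.59, -1]]], "force": 30}}

```text
clock: 1.23
position: [0.3666, -0.2292, 0.2135]
ee_rot: [2.847, 1.325, 0.001]
force: [0.5, -0.4, 0.1]
width: 1.001
gripper_force: 0.0
```

```bash
python3 -c "
from h import *
go(.45,-.071,.2,-40)"
```

```text
t 1.23 pos [ 0.3666 -0.2292  0.2135] F [ 0.54 -0.37  0.05] w 1.001 gf 0.0
shift [ 0.1748 -0.0381  0.0135] turn [ 0.001   0.0001 -0.0013] j [ 0.73  0.16 -0.33  2.01  0.06  0.98 -0.33]
```

{"fn": "jog_arm", "kwargs": {"motion": [[[0.175, -0.038, 0.0, 0, 0, 0, -1], [0.175, -0.038, 0.0, 0, 0, 0, -1], [0.175, -0.038, 0.0, 0, 0, 0, -1], [0.175, -0.038, 0.0, 0, 0, 0, -1], [0.175, -0.038, 0.0, 0, 0, 0, -1], [0.175, -0.038, 0.0, 0, 0, 0, -1], [0.175, -0.038, 0.0, 0, 0, 0, -1]]]}}

```text
clock: 1.82
position: [0.4497, -0.0722, 0.2132]
ee_rot: [2.846, 1.329, -0.0]
force: [0.4, -0.8, -0.3]
width: 0.997
gripper_force: 0.0
```

```bash
python3 - <<'E'
from h import *
go(.45,-.071,.035,-40)
p=camera_params("wrist"); im=get_image("wrist"); 
for P in ((.451,-.0728,.084),(.45,-.068,.084),(.4548,.018,.084),(.5598,.0488,.084)):
    q=proj(p,circ(P,.025)); print(proj(p,[P]).round(1)); im=cv2.polylines(im.copy(),[q.round().astype(int)],True,(0,255,0))
cv2.imwrite("pics/w1.png",im[...,::-1])
E
```

```text
t 1.82 pos [ 0.4497 -0.0722  0.2132] F [ 0.41 -0.81 -0.29] w 0.997 gf 0.0
shift [ 0.0012 -0.0005  0.1782] turn [-0.      0.0003  0.0011] j [ 0.43  0.21 -0.46  1.96  0.11  1.   -0.77]
[[324.5 231. ]]
[[319.  226.8]]
[[239.5 124.4]]
[[334.  -31.1]]
```

View pics/w1.png

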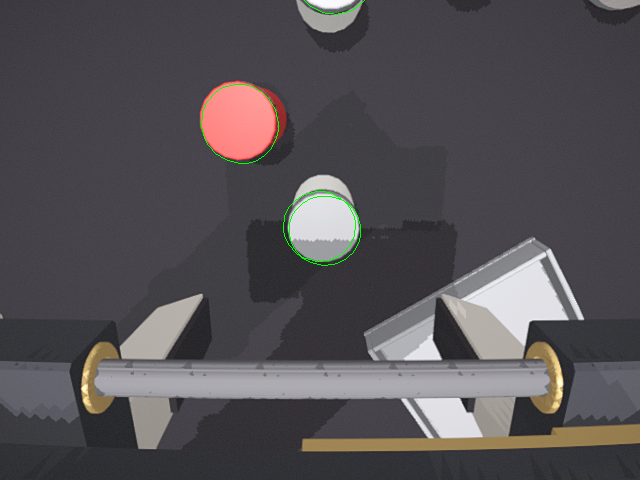

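In the wrist view, A's cap is at (322,227), which matches (0.4505,-0.0705), and red is at (239,122). I descend, grip and lift.

{"fn": "jog_arm", "kwargs": {"motion": [[[0.002, 0, 0.042, 0, 0, 0, -1], [0.002, 0, 0.084, 0, 0, 0, -1], [0.002, 0, 0.125, 0, 0, 0, -1], [0.002, 0, 0.15, 0, 0, 0, -1], [0.002, 0, 0.17, 0, 0, 0, -1], [0.002, 0, 0.18, 0, 0, 0, -1], [0.002, 0, 0.18, 0, 0, 0, -1], [0.002, 0, 0.18, 0, 0, 0, 0.3], [0.002, 0, 0.18, 0, 0, 0, 0.6], [0.002, 0, 0.18, 0, 0, 0, 0.6]]], "force": 30}}

```text
clock: 2.7
position: [0.452, -0.0715, 0.0346]
ee_rot: [2.847, 1.325, 0.003]
force: [0.0, 0.2, 1.1]
width: 0.832
gripper_force: 0.0
```

{"fn": "jog_arm", "kwargs": {"motion": [[[0, 0, 0, 0, 0, 0, 0.8], [0, 0, 0, 0, 0, 0, 0.8], [0, 0, 0, 0, 0, 0, 0.8], [0, 0, 0, 0, 0, 0, 0.8]]], "force": 30}}

```text
clock: 3.03
position: [0.4512, -0.0712, 0.0336]
ee_rot: [2.847, 1.326, 0.001]
force: [0.1, -1.2, 2.3]
width: 0.546
gripper_force: 30.1
```

{"fn": "jog_arm", "kwargs": {"motion": [[[0, 0, -0.01, 0, 0, 0, 0.8], [0, 0, -0.03, 0, 0, 0, 0.8], [0, 0, -0.05, 0, 0, 0, 0.8], [0, 0, -0.06, 0, 0, 0, 0.8], [0, 0, -0.06, 0, 0, 0, 0.8], [0, 0, -0.06, 0, 0, 0, 0.8], [0, 0, -0.06, 0, 0, 0, 0.8], [0, 0, -0.06, 0, 0, 0, 0.8], [0, 0, -0.06, 0, 0, 0, 0.8]]]}}

```text
clock: 3.78
position: [0.4503, -0.071, 0.0924]
ee_rot: [-2.847, -1.326, 0.002]
force: [0.5, -0.3, -0.9]
width: 0.545
gripper_force: 30.0
```

{"fn": "jog_arm", "kwargs": {"motion": [[[0, 0, 0, 0, 0, 0, 0.8], [0, 0, 0, 0, 0, 0, 0.8], [0, 0, 0, 0, 0, 0, 0.8]]]}}

```text
clock: 4.03
position: [0.4508, -0.071, 0.093]
ee_rot: [-2.848, -1.326, 0.001]
force: [0.2, 0.7, -0.8]
width: 0.548
gripper_force: 30.0
```

```bash
python3 - <<'E'
from h import *
go(.545,.319,.18,-40)
E
```

```text
t 4.03 pos [ 0.4508 -0.071   0.093 ] F [ 0.21  0.72 -0.8 ] w 0.548 gf 30.0
shift [ 0.3592 -0.1788 -0.087 ] turn [-0.0004  0.0003 -0.0008] j [ 0.38  0.38 -0.42  2.1   0.24  0.71 -0.9 ]
```

A lifts with only about 1 N, so it is the light one. I set it back down so the heavy one can go first.

{"fn": "jog_arm", "kwargs": {"motion": [[[0, 0, 0.03, 0, 0, 0, 0.8], [0, 0, 0.05, 0, 0, 0, 0.8], [0, 0, 0.057, 0, 0, 0, 0.8], [0, 0, 0.059, 0, 0, 0, 0.8], [0, 0, 0.059, 0, 0, 0, 0.8], [0, 0, 0.059, 0, 0, 0, 0.3], [0, 0, 0.059, 0, 0, 0, -0.5], [0, 0, 0.059, 0, 0, 0, -1], [0, 0, 0.059, 0, 0, 0, -1], [0, 0, 0.059, 0, 0, 0, -1]]]}}

```text
clock: 4.87
position: [0.4512, -0.0712, 0.0345]
ee_rot: [2.848, 1.326, 0.001]
force: [-1.0, -0.3, -0.3]
width: 0.786
gripper_force: 0.0
```

{"fn": "jog_arm", "kwargs": {"motion": [[[0, 0, 0, 0, 0, 0, -1], [0, 0, -0.04, 0, 0, 0, -1], [0, 0, -0.08, 0, 0, 0, -1], [0, 0, -0.12, 0, 0, 0, -1], [0, 0, -0.16, 0, 0, 0, -1], [0, 0, -0.18, 0, 0, 0, -1], [0, 0, -0.18, 0, 0, 0, -1], [0, 0, -0.18, 0, 0, 0, -1]]]}}

```text
clock: 5.53
position: [0.4516, -0.0713, 0.2155]
ee_rot: [2.846, 1.325, 0.004]
force: [0.4, 0.5, 0.3]
width: 0.999
gripper_force: 0.0
```

```bash
python3 - <<'E'
from h import *
go(.559,.051,.21,-70)
E
```

```text
t 5.53 pos [ 0.4516 -0.0713  0.2155] F [0.43 0.49 0.28] w 0.999 gf 0.0
shift [0.1627 0.0035 0.0057] turn [ 0.0025 -0.0019  0.5223] j [ 0.45  0.21 -0.48  1.95  0.12  1.   -0.78]
```

{"fn": "jog_arm", "kwargs": {"motion": [[[0.163, 0.003, 0.006, 0, 0, 0.52, -1], [0.163, 0.003, 0.006, 0, 0, 0.52, -1], [0.163, 0.003, 0.006, 0, 0, 0.52, -1], [0.163, 0.003, 0.006, 0, 0, 0.52, -1], [0.163, 0.003, 0.006, 0, 0, 0.52, -1], [0.163, 0.003, 0.006, 0, 0, 0.52, -1], [0.163, 0.003, 0.006, 0, 0, 0.52, -1], [0.163, 0.003, 0.006, 0, 0, 0.52, -1]]]}}

```text
clock: 6.2
position: [0.557, 0.0504, 0.2071]
ee_rot: [3.092, 0.551, -0.004]
force: [0.2, -0.2, 0.4]
width: 1.002
gripper_force: 0.0
```

```bash
python3 - <<'E'
from h import *
go(.559,.050,.035,-70)
p=camera_params("wrist"); im=get_image("wrist").copy()
for P in ((.559,.050,.084),(.6572,.01,.084)):
    print(proj(p,[P]).round(1)); cv2.polylines(im,[proj(p,circ(P,.025)).round().astype(int)],True,(0,255,0))
cv2.imwrite("pics/w2.png",im[...,::-1])
E
```

```text
t 6.2 pos [0.557  0.0504 0.2071] F [ 0.24 -0.23  0.37] w 1.002 gf 0.0
shift [0.0022 0.0011 0.1721] turn [0.0002 0.0027 0.0035] j [ 0.12  0.38 -0.41  1.73  0.17  1.06 -1.57]
[[324.1 230.7]]
[[437.3 111.7]]
```

View pics/w2.png

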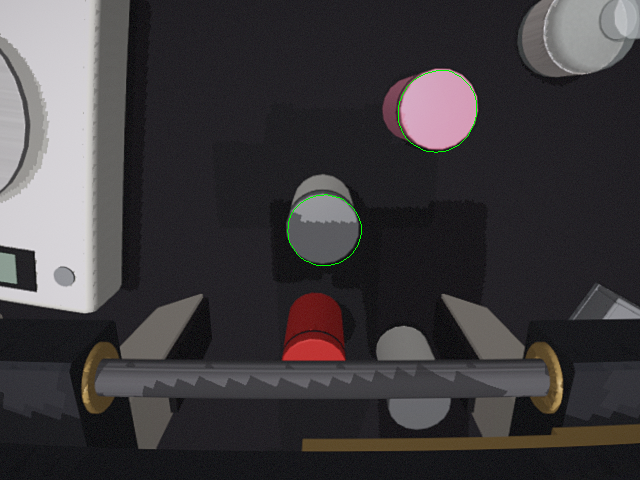

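B's cap is at (324,230), exactly on the estimate, and pink at (437,111) is clear of the fingers. A is still standing at (415,380). I descend on B.

{"fn": "jog_arm", "kwargs": {"motion": [[[0.002, 0.001, 0.042, 0, 0, 0, -1], [0.002, 0.001, 0.084, 0, 0, 0, -1], [0.002, 0.001, 0.12, 0, 0, 0, -1], [0.002, 0.001, 0.145, 0, 0, 0, -1], [0.002, 0.001, 0.165, 0, 0, 0, -1], [0.002, 0.001, 0.172, 0, 0, 0, -1], [0.002, 0.001, 0.172, 0, 0, 0, -1], [0.002, 0.001, 0.172, 0, 0, 0, 0.3], [0.002, 0.001, 0.172, 0, 0, 0, 0.6], [0.002, 0.001, 0.172, 0, 0, 0, 0.6]]], "force": 45}}

```text
clock: 7.08
position: [0.5614, 0.0515, 0.0378]
ee_rot: [3.093, 0.549, 0.004]
force: [0.3, -0.9, 0.1]
width: 0.829
gripper_force: 0.0
```

{"fn": "jog_arm", "kwargs": {"motion": [[[0, 0, 0, 0, 0, 0, 0.8], [0, 0, 0, 0, 0, 0, 0.8], [0, 0, 0, 0, 0, 0, 0.8], [0, 0, 0, 0, 0, 0, 0.8]]], "force": 45}}

```text
clock: 7.42
position: [0.5605, 0.0515, 0.0365]
ee_rot: [3.093, 0.55, 0.001]
force: [1.7, -2.1, 2.6]
width: 0.541
gripper_force: 9.8
```

{"fn": "jog_arm", "kwargs": {"motion": [[[0, 0, -0.02, 0, 0, 0, 0.8], [0, 0, -0.05, 0, 0, 0, 0.8], [0, 0, -0.08, 0, 0, 0, 0.8], [0, 0, -0.11, 0, 0, 0, 0.8], [0, 0, -0.135, 0, 0, 0, 0.8], [0, 0, -0.15, 0, 0, 0, 0.8], [0, 0, -0.15, 0, 0, 0, 0.8], [0, 0, -0.15, 0, 0, 0, 0.8], [0, 0, -0.15, 0, 0, 0, 0.8]]]}}

```text
clock: 8.17
position: [0.5591, 0.0511, 0.1845]
ee_rot: [3.093, 0.55, -0.005]
force: [-0.4, -0.1, -4.9]
width: 0.535
gripper_force: 45.0
```

```bash
python3 - <<'E'
from h import *
go(.545,.319,.185,-70)
E
```

```text
t 8.17 pos [0.5591 0.0511 0.1845] F [-0.39 -0.08 -4.85] w 0.535 gf 45.0
shift [ 0.079  -0.2564 -0.0007] turn [-0.0003  0.0029  0.0027] j [ 0.11  0.41 -0.41  1.76  0.19  1.02 -1.58]
```

B weighs about 5 N, so it is the heavy one. I carry it over to the pan.

{"fn": "jog_arm", "kwargs": {"motion": [[[0.004, -0.013, 0, 0, 0, 0, 0.8], [0.013, -0.042, 0, 0, 0, 0, 0.8], [0.024, -0.077, 0, 0, 0, 0, 0.8], [0.035, -0.113, 0, 0, 0, 0, 0.8], [0.046, -0.149, 0, 0, 0, 0, 0.8], [0.057, -0.185, 0, 0, 0, 0, 0.8], [0.067, -0.218, 0, 0, 0, 0, 0.8], [0.074, -0.24, 0, 0, 0, 0, 0.8], [0.078, -0.252, 0, 0, 0, 0, 0.8], [0.079, -0.256, 0, 0, 0, 0, 0.8]]]}}

```text
clock: 9.0
position: [0.5445, 0.3215, 0.1841]
ee_rot: [-3.092, -0.555, 0.005]
force: [0.2, -1.2, -4.6]
width: 0.536
gripper_force: 45.0
```

{"fn": "jog_arm", "kwargs": {"motion": [[[0, 0, 0, 0, 0, 0, 0.8], [0, 0, 0.02, 0, 0, 0, 0.8], [0, 0, 0.04, 0, 0, 0, 0.8], [0, 0, 0.05, 0, 0, 0, 0.8], [0, 0, 0.05, 0, 0, 0, 0.8], [0, 0, 0.05, 0, 0, 0, 0.8]]]}}

```text
clock: 9.5
position: [0.5465, 0.3173, 0.1358]
ee_rot: [3.092, 0.547, -0.002]
force: [0.6, 0.1, -5.6]
width: 0.54
gripper_force: 45.0
```

```bash
python3 - <<'E'
from h import *
go(.545,.319,.1225,-70)
a=get_image("side").copy(); b=get_image("top"); w=get_image("wrist")
ps=camera_params("side")
c=np.vstack([a[250:480,140:440].repeat(2,0).repeat(2,1)])
cv2.imwrite("pics/s3.png",c[...,::-1])
cv2.imwrite("pics/w3.png",w[...,::-1]); cv2.imwrite("pics/t3.png",b[...,::-1])
E
```

```text
t 9.5 pos [0.5465 0.3173 0.1358] F [ 0.57  0.08 -5.55] w 0.54 gf 45.0
shift [-0.0008 -0.0021  0.0133] turn [0.001  0.0015 0.0009] j [-0.33  0.57 -0.42  1.63  0.27  1.   -2.06]
```

View pics/s3.png

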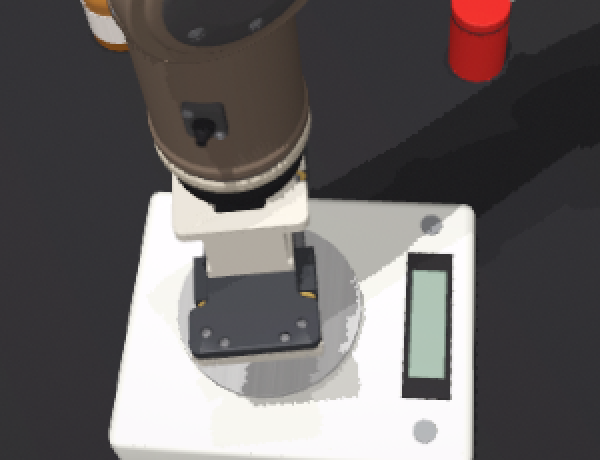

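View pics/w3.png

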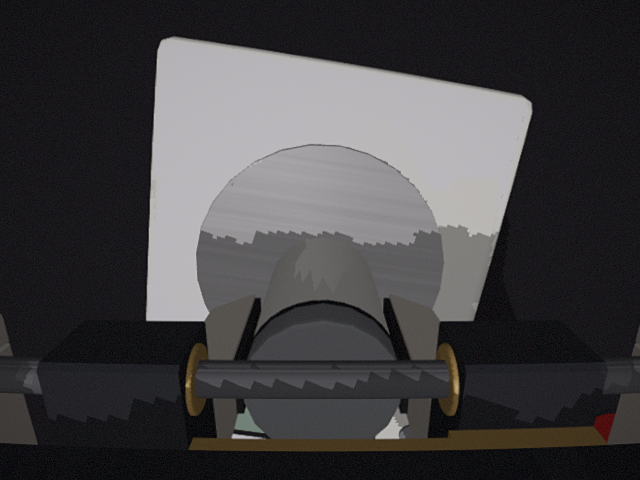

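In the wrist view the canister is upright in the grip, and the pan spans columns 196–443 with its far edge at row 144. I check this against the estimate.

```bash
python3 - <<'E'
from h import *
w=get_image("wrist"); p=camera_params("wrist")
def f(c):
    q=proj(p,circ((c[0],c[1],.086),.065)); return np.array([q[:,0].min()-196.5,q[:,0].max()-443,q[:,1].min()-144.5])
from scipy.optimize import least_squares
print(f((.545,.319)).round(1)); r=least_squares(f,(.545,.319),diff_step=1e-3); print(r.x.round(4),r.fun.round(1)); go(*r.x,.1225,-70)
E
```

```text
[1.9 2.4 5.1]
[0.5468 0.3209] [-0.6  0.6  0.1]
t 9.7 pos [0.547  0.3193 0.1375] F [-0.48  0.32 -4.08] w 0.538 gf 45.0
shift [ 0.0003 -0.0016  0.015 ] turn [-0.0004 -0.002   0.0023] j [-0.33  0.57 -0.42  1.63  0.27  1.   -2.06]
```

{"fn": "jog_arm", "kwargs": {"motion": [[[0, -0.001, 0.005, 0, 0, 0, 0.8], [0, -0.001, 0.009, 0, 0, 0, 0.8], [0, -0.001, 0.012, 0, 0, 0, 0.8], [0, -0.001, 0.012, 0, 0, 0, 0.8], [0, -0.001, 0.013, 0, 0, 0, 0.8], [0, -0.001, 0.013, 0, 0, 0, 0.8], [0, -0.001, 0.013, 0, 0, 0, 0.8]]]}}

```text
clock: 10.28
position: [0.546, 0.32, 0.1232]
ee_rot: [3.093, 0.55, 0.0]
force: [0.3, -0.6, -4.8]
width: 0.538
gripper_force: 45.0
```

{"fn": "jog_arm", "kwargs": {"motion": [[[0, 0, 0.001, 0, 0, 0, 0.8], [0, 0, 0.001, 0, 0, 0, 0.8], [0, 0, 0.002, 0, 0, 0, 0.8], [0, 0, 0.002, 0, 0, 0, 0.8]]]}}

```text
clock: 10.62
position: [0.5462, 0.3202, 0.1226]
ee_rot: [-3.093, -0.549, -0.002]
force: [-3.3, -2.2, 5.9]
width: 0.538
gripper_force: 45.0
```

{"fn": "jog_arm", "kwargs": {"motion": [[[0, 0, -0.001, 0, 0, 0, 0.8], [0, 0, -0.001, 0, 0, 0, 0], [0, 0, -0.001, 0, 0, 0, -0.5], [0, 0, -0.001, 0, 0, 0, -1], [0, 0, -0.001, 0, 0, 0, -1], [0, 0, -0.001, 0, 0, 0, -1], [0, 0, -0.001, 0, 0, 0, -1], [0, 0, -0.001, 0, 0, 0, -1], [0, 0, -0.001, 0, 0, 0, -1]]], "force": 30}}

```text
clock: 11.37
position: [0.546, 0.32, 0.1222]
ee_rot: [-3.093, -0.549, -0.0]
force: [-0.4, -0.1, -0.4]
width: 0.982
gripper_force: 0.0
```

{"fn": "jog_arm", "kwargs": {"motion": [[[0, 0, -0.03, 0, 0, 0, -1], [0, 0, -0.07, 0, 0, 0, -1], [0, 0, -0.11, 0, 0, 0, -1], [0, 0, -0.12, 0, 0, 0, -1], [0, 0, -0.12, 0, 0, 0, -1]]]}}

```text
clock: 11.78
position: [0.5475, 0.3216, 0.2467]
ee_rot: [-3.09, -0.549, -0.011]
force: [-0.0, 0.4, -0.3]
width: 0.995
gripper_force: 0.0
```

```bash
python3 - <<'E'
from h import *
go(.4505,-.0712,.21,-40)
E
```

```text
t 11.78 pos [0.5475 0.3216 0.2467] F [-0.05  0.38 -0.28] w 0.995 gf 0.0
shift [-0.2266  0.3354  0.0344] turn [ 1.00e-04 -7.50e-03 -5.21e-01] j [-0.32  0.47 -0.45  1.5   0.21  1.21 -2.02]
```

{"fn": "jog_arm", "kwargs": {"motion": [[[-0.023, 0.034, 0, 0, 0, -0.05, -1], [-0.046, 0.067, 0, 0, 0, -0.1, -1], [-0.068, 0.1, 0, 0, 0, -0.15, -1], [-0.09, 0.134, 0, 0, 0, -0.21, -1], [-0.113, 0.168, 0, 0, 0, -0.26, -1], [-0.136, 0.2, 0, 0, 0, -0.31, -1], [-0.158, 0.234, 0, 0, 0, -0.36, -1], [-0.18, 0.268, 0, 0, 0, -0.42, -1], [-0.203, 0.3, 0, 0, 0, -0.47, -1], [-0.226, 0.335, 0.01, 0, 0, -0.52, -1]]]}}

```text
clock: 12.62
position: [0.449, -0.0726, 0.2331]
ee_rot: [2.845, 1.33, 0.002]
force: [1.5, -0.6, 0.0]
width: 0.998
gripper_force: 0.0
```

{"fn": "jog_arm", "kwargs": {"motion": [[[0, 0, 0.01, 0, 0, 0, -1], [0, 0, 0.02, 0, 0, 0, -1], [0, 0, 0.02, 0, 0, 0, -1], [0, 0, 0.02, 0, 0, 0, -1]]]}}

```text
clock: 12.95
position: [0.4492, -0.0696, 0.2118]
ee_rot: [-2.845, -1.328, 0.002]
force: [0.1, -0.3, -0.4]
width: 1.002
gripper_force: 0.0
```

```bash
python3 - <<'E'
from h import *
go(.4507,-.0711,.034,-40)
p=camera_params("wrist"); w=get_image("wrist").copy(); cv2.polylines(w,[proj(p,circ((.4507,-.0711,.084),.025)).round().astype(int)],True,(0,255,0))
t=get_image("top").copy(); pt=camera_params("top")
cv2.polylines(t,[proj(pt,circ((.5455,.319,.086),.065)).round().astype(int)],True,(0,255,0))
cv2.polylines(t,[proj(pt,circ((.546,.32,.17),.025)).round().astype(int)],True,(0,255,0))
c=np.hstack([w[100:400,180:480],t[160:360,40:240].repeat(3,0).repeat(3,1)[:600:2,:600:2].copy()])
cv2.imwrite("pics/c4.png",c[...,::-1])
E
```

```text
t 12.95 pos [ 0.4492 -0.0696  0.2118] F [ 0.1  -0.26 -0.37] w 1.002 gf 0.0
shift [-0.0002  0.0025  0.1778] turn [-0.0019  0.0003  0.0007] j [ 0.42  0.21 -0.44  1.96  0.11  0.99 -0.77]
```

View pics/c4.png

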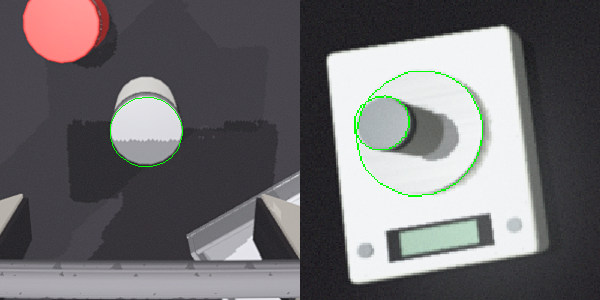

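The heavy canister stands on the pan and its cap matches the predicted circle. A's cap is where I expected it. I regrasp A.

{"fn": "jog_arm", "kwargs": {"motion": [[[0, 0.002, 0.042, 0, 0, 0, -1], [0, 0.002, 0.084, 0, 0, 0, -1], [0, 0.002, 0.125, 0, 0, 0, -1], [0, 0.002, 0.15, 0, 0, 0, -1], [0, 0.002, 0.17, 0, 0, 0, -1], [0, 0.002, 0.178, 0, 0, 0, -1], [0, 0.002, 0.178, 0, 0, 0, -1], [0, 0.002, 0.178, 0, 0, 0, 0.3], [0, 0.002, 0.178, 0, 0, 0, 0.6], [0, 0.002, 0.178, 0, 0, 0, 0.6]]], "force": 30}}

```text
clock: 13.88
position: [0.4522, -0.0723, 0.0359]
ee_rot: [2.847, 1.326, 0.004]
force: [0.6, -0.1, 0.4]
width: 0.83
gripper_force: 0.0
```

{"fn": "jog_arm", "kwargs": {"motion": [[[0, 0, 0, 0, 0, 0, 0.8], [0, 0, 0, 0, 0, 0, 0.8], [0, 0, 0, 0, 0, 0, 0.8], [0, 0, 0, 0, 0, 0, 0.8], [0, 0, 0, 0, 0, 0, 0.8]]]}}

```text
clock: 14.3
position: [0.4511, -0.0724, 0.0348]
ee_rot: [2.848, 1.326, 0.0]
force: [-1.8, 0.2, 6.2]
width: 0.55
gripper_force: 30.0
```

{"fn": "jog_arm", "kwargs": {"motion": [[[0, 0, -0.02, 0, 0, 0, 0.8], [0, 0, -0.05, 0, 0, 0, 0.8], [0, 0, -0.08, 0, 0, 0, 0.8], [0, 0, -0.1, 0, 0, 0, 0.8], [0, 0, -0.1, 0, 0, 0, 0.8], [0, 0, -0.1, 0, 0, 0, 0.8], [0, 0, -0.1, 0, 0, 0, 0.8]]]}}

```text
clock: 14.88
position: [0.4503, -0.0725, 0.1337]
ee_rot: [-2.848, -1.326, 0.002]
force: [-0.1, -0.6, -0.6]
width: 0.545
gripper_force: 30.0
```

```bash
python3 - <<'E'
from h import *
go(.477,-.2965,.134,-40)
E
```

```text
t 14.88 pos [ 0.4503 -0.0725  0.1337] F [-0.06 -0.56 -0.6 ] w 0.545 gf 30.0
shift [-0.1543  0.1646 -0.0003] turn [-0.0008  0.0008 -0.0011] j [ 0.39  0.31 -0.43  2.06  0.18  0.81 -0.84]
```

{"fn": "jog_arm", "kwargs": {"motion": [[[-0.01, 0.01, 0, 0, 0, 0, 0.8], [-0.031, 0.033, 0, 0, 0, 0, 0.8], [-0.055, 0.058, 0, 0, 0, 0, 0.8], [-0.079, 0.084, 0, 0, 0, 0, 0.8], [-0.103, 0.11, 0, 0, 0, 0, 0.8], [-0.125, 0.134, 0, 0, 0, 0, 0.8], [-0.142, 0.152, 0, 0, 0, 0, 0.8], [-0.152, 0.162, 0, 0, 0, 0, 0.8], [-0.154, 0.165, 0, 0, 0, 0, 0.8], [-0.154, 0.165, 0, 0, 0, 0, 0.8]]]}}

```text
clock: 15.72
position: [0.4777, -0.296, 0.1333]
ee_rot: [-2.847, -1.324, 0.001]
force: [-0.8, 0.8, -1.0]
width: 0.543
gripper_force: 30.0
```

{"fn": "jog_arm", "kwargs": {"motion": [[[0, 0, 0.02, 0, 0, 0, 0.8], [0, 0, 0.045, 0, 0, 0, 0.8], [0, 0, 0.07, 0, 0, 0, 0.8], [0, 0, 0.083, 0, 0, 0, 0.8], [0, 0, 0.09, 0, 0, 0, 0.8], [0, 0, 0.092, 0, 0, 0, 0.8], [0, 0, 0.093, 0, 0, 0, 0.8], [0, 0, 0.093, 0, 0, 0, 0.8]]]}}

```text
clock: 16.38
position: [0.4789, -0.2958, 0.0423]
ee_rot: [2.847, 1.327, 0.001]
force: [0.1, -0.6, -1.3]
width: 0.546
gripper_force: 30.0
```

{"fn": "jog_arm", "kwargs": {"motion": [[[0, 0, 0.0005, 0, 0, 0, 0.8], [0, 0, 0.001, 0, 0, 0, 0.8], [0, 0, 0.001, 0, 0, 0, 0.8]]]}}

```text
clock: 16.63
position: [0.4785, -0.2966, 0.0411]
ee_rot: [2.847, 1.326, 0.001]
force: [0.4, -0.6, -0.3]
width: 0.544
gripper_force: 30.0
```

{"fn": "jog_arm", "kwargs": {"motion": [[[0, 0, 0.0005, 0, 0, 0, 0.8], [0, 0, 0.001, 0, 0, 0, 0.8], [0, 0, 0.0015, 0, 0, 0, 0.8], [0, 0, 0.0015, 0, 0, 0, 0.8]]]}}

```text
clock: 16.97
position: [0.4784, -0.2965, 0.0398]
ee_rot: [2.847, 1.326, 0.0]
force: [-2.7, 1.3, 9.9]
width: 0.544
gripper_force: 30.0
```

Contact with the tray floor. I release and rise.

{"fn": "jog_arm", "kwargs": {"motion": [[[0, 0, -0.0005, 0, 0, 0, 0.8], [0, 0, -0.0005, 0, 0, 0, 0], [0, 0, -0.0005, 0, 0, 0, -0.5], [0, 0, -0.0005, 0, 0, 0, -1], [0, 0, -0.0005, 0, 0, 0, -1], [0, 0, -0.0005, 0, 0, 0, -1], [0, 0, -0.0005, 0, 0, 0, -1], [0, 0, -0.0005, 0, 0, 0, -1], [0, 0, -0.0005, 0, 0, 0, -1]]]}}

```text
clock: 17.72
position: [0.4782, -0.2964, 0.0395]
ee_rot: [-2.848, -1.326, 0.0]
force: [0.9, -0.0, 0.3]
width: 0.98
gripper_force: 0.0
```

{"fn": "jog_arm", "kwargs": {"motion": [[[0, 0, -0.03, 0, 0, 0, -1], [0, 0, -0.07, 0, 0, 0, -1], [0, 0, -0.11, 0, 0, 0, -1], [0, 0, -0.15, 0, 0, 0, -1], [0, 0, -0.18, 0, 0, 0, -1], [-0.05, 0.05, -0.18, 0, 0, 0, -1], [-0.08, 0.08, -0.18, 0, 0, 0, -1], [-0.08, 0.08, -0.18, 0, 0, 0, -1], [-0.08, 0.08, -0.18, 0, 0, 0, -1], [-0.08, 0.08, -0.18, 0, 0, 0, -1]]]}}

```text
clock: 18.55
position: [0.4871, -0.4111, 0.2188]
ee_rot: [-2.85, -1.321, 0.001]
force: [0.8, 0.7, 0.0]
width: 0.998
gripper_force: 0.0
```

```bash
python3 - <<'E'
from h import *
go(.477,-.2965,.134,-40)
cv2.imwrite("pics/s5.png",get_image("side")[...,::-1])
E
```

```text
t 18.55 pos [ 0.4871 -0.4111  0.2188] F [0.79 0.66 0.04] w 0.998 gf 0.0
shift [ 0.081  -0.0817  0.0849] turn [-0.0007  0.0005 -0.0044] j [ 0.83  0.49 -0.32  1.53  0.16  1.15 -0.22]
```

View pics/s5.png

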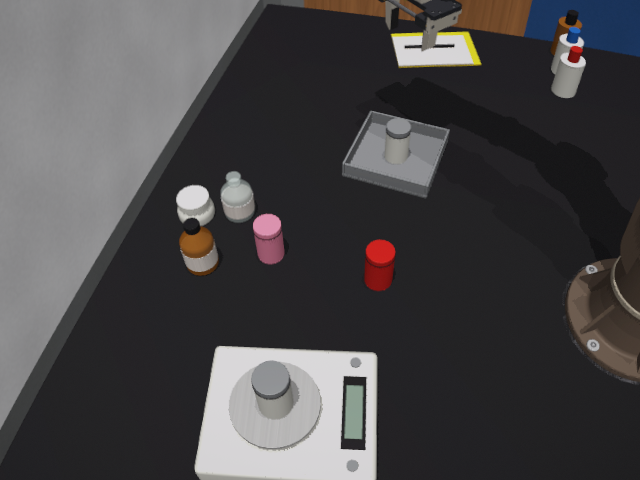

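The heavy canister stands upright in the middle of the pan, at (273,400). The light one stands upright in the tray, at (397,145), and the gripper is clear of everything.

```bash
python3 -c "
from cell import *
print(sign_off())"
```

```text
the job is handed in; nothing more can be done
None
```

The job is handed in at about 19 s on the clock: the heavy canister (B) stands upright in the middle of the balance's pan, and after it the light one (A) was stood upright in the grey tray.

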